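Fetch the sieve plate from the bead case

ROBOT

A 6-joint arm with a two-finger parallel gripper is mounted at the origin on the work surface. World frame = base frame: x ahead of the robot, y to its left, z up, the work surface at z = 0. Lengths are in m, angles in rad, forces in N, time in s.
With the tool pointing down it reaches from about 0.375 to 0.9 m from the base axis. Payload 3.1 kg.
Tool frame: the origin (TCP) lies midway between the tips of the shut fingers; the grasp point (between the pads) lies 19 mm behind it; z points along the fingers, y is the line along which they close (so a half turn about z gives the same grasp; the last joint's range is limited). The gripper opens to 85 mm and grips with 20 to 120 N. Pads are 22 mm wide; open, the fingers measure 114 mm over their backs; the gripper's body (76 mm by 85 mm) begins 54 mm behind the grasp point. The pads swing forward as they close: fully open they stand 13 mm farther back than shut.
Start: joints at [-1.403, 0.527, 1.433, -0, 1.181, -0.178], TCP at [0.212, -0.588, 0.231] pointing down, gripper open.
Joint ranges: [-3.08, 3.08], [-0.75, 2.2], [0.22, 2.44], [-1.43, 4.57], [0, 2.65], [-2.85, 2.85]. Speed limits (rad/s): [2.79, 2.79, 3.14, 3.14, 3.14, 3.14].

INTERFACE

Orientations are given as [roll, pitch, yaw] about the fixed x, y, z axes, in that order (R = Rz(yaw) Ry(pitch) Rx(roll)).
In Python, from rig import r, vision gives the robot as it stands. The module is installed in compiled form; this text tells all that it offers.
- The arm moves only by the tool apply_moves, never from a script. Its argument "moves" is a list of rows, each an object with "angular": the turn, a rotation vector about the tool's x, y, z in rad, a list of three; "offset": the shift along the tool's x, y, z in mm, a list of three; "fingers": the gripper command: -1 is fully open, 1 is shut, values between are in proportion. A call has 1 to 8 rows; each row shifts and turns the commanded pose from where the row before left it, along the tool's axes as they then stand; what a row does not reach is not made up. A row lasts 1/12 s, in which the tool goes at most 41.7 mm and 7.16 degrees, less where a joint would pass 70% of its speed; a pose out of reach is approached as far as the arm can. A call with a gripper value outside its range is refused whole. The fingers move at their own pace and stop on an object; "newtons" is the grip in N (left out, the last holds). Time passes only in rows, so rows that do not move let the fingers close. It gives the time, the measured TCP pose, the force, the opening and the grip force at its end, in the units of the state.
- r.get_obs(): the state, without advancing time (a new reading comes with each control period).
- vision.get_image(name): name is "side" or "top" or "wrist"; returns a dict with "img" (480x640x3 uint8, red, green, blue), "K" (3x3 intrinsics, pixels), "pose" (4x4, takes a point from camera to world coordinates); the wrist camera has in their place "hand_eye" (4x4, takes a point from camera to tool coordinates, whose origin is the TCP and whose axes are the flange's). Camera axes: x right, y down, z forward; pixel columns grow to the right and rows downward; lengths in m; the calibration is good to about 2 mm. A picture is of the moment at which its call begins: read the wrist's pose just before it. There is no depth.
- r.sign_off(): hands the job in; it is judged then, once.
The state is a dict: "t": time; "joints": joint angles; "qd": joint speeds; "joint_efforts": joint torques, N m; "eef_pos": TCP position; "ee_rot": TCP orientation; "force": force on the tool from outside, world axes, zero at the start; "torque": the same for the moment, N m; "grip_width": finger opening in m; "grasp_force": force on a finger pad.
Only numpy, scipy, OpenCV 4.12 (cv2) and the standard library are available. Lean on these libraries where they do the work, as an engineer would, in place of code of your own. Each camera call takes 0.05 s, during which the arm holds its last target. There are 200 camera calls.

TASK

A stacking cup is standing on the flap of the blue bead case: take it off and nest it fully down into the matching cup that stands upright on the bench, and leave the two standing there. Then lift the flap until it stands upright and leave it open, draw out the sieve plate hidden in the case by its fin, and finish while holding the plate still and level, centred over the shallow bead tray with the plate 12 to 25 cm above the bench; do not let go of it. Leave the thread spool, the little fan and the glue bottle where they are.

Things in the scene. Friction and masses are not known exactly. Their poses are not given: they have to be found in the camera images.
- cup_top_mid (a point): Centre (half-way up, on the axis) of the grey stacking cup that stands upright on the closed flap. Cup: round, 62 mm tall, 50 g; the lower 40 mm tapers from 26 mm diameter at the foot to 46 mm; above that is a straight collar 58 mm in diameter and 22 mm tall up to the open rim (wall 3 mm, mouth 52 mm). z points up through the mouth.
- cup_base_mid (a point): Centre (half-way up, on the axis) of the second, identical grey stacking cup, loose and upright on the bare bench. When one cup is nested fully, the underside of its collar rests on the rim of the lower cup, 22 mm higher than the lower cup, its whole 22 mm collar showing above that rim.
- flap (a joint): Opening angle of the flap of the bead case in rad: 0 shut (level), 1.57 upright, 1.9 the stop. A stiff friction hinge: the flap stays at whatever angle it is left; about 2 N at the tab moves it.
- flap_tab (a point): Centre of the pull tab of the white flap, a flat tongue in the plane of the flap that juts out from the middle of its front edge: 18 mm wide (along y), 10 mm thick (z), jutting 38 mm; this point is 18 mm beyond the front edge and, shut, 59 mm above the bench with free space below and on both sides. The axes turn with the flap: shut, x points from the tab to the hinge, y along the hinge, z up. The flap is 172 x 182 x 6 mm, its top 61 mm above the bench when shut.
- flap_hinge (a point): Middle of the flap's hinge line, 55 mm above the bench, along the rear top edge (the edge farther from the robot) of the fixed blue case, 172 mm behind the front edge of the flap and 190 mm behind the tab's centre. The hinge runs along y of this frame; the frame turns with the flap. The case is 170 mm (across the hinge line) x 180 mm (along it) x 55 mm tall, walls 5 mm, open at the top under the flap.
- sieve_fin (a point): Centre of the upright grip fin in the middle of the loose aluminium sieve plate, which lies flat on the floor of the case, 5 mm above the bench, hidden by the shut flap. Plate 100 (x) x 110 (y) x 4 mm, 100 g; fin 36 mm long along x, 12 mm thick along y, rising from the plate's top face to 36 mm above its underside; this point is 20 mm above the plate's underside. z is the plate's normal, up.
- tray_mid (a point): Centre of the inner floor of the shallow bead tray fixed on the bench, 150 (x) x 180 (y) x 14 mm, with a pink felt and loose-looking beads.
- sieve: The sieve plate as a whole; origin at the centre of its underside, axes as for its fin.
- case: The fixed blue bead case; origin at the centre of its underside, x towards the hinge, y along it.
- tray: The fixed shallow bead tray; origin at the centre of its underside.
- cup_top: The cup from the flap; origin at the centre of its foot.
- spool: Cone of white thread on a red foot, 84 mm wide, 118 mm tall, loose; origin under its centre. Leave alone.
- fan: Little coral-coloured desk fan, 90 mm wide, 185 mm tall, loose; origin under its centre. Leave alone.
- glue: Small white glue bottle, 32 mm wide, 75 mm tall, loose; origin under its centre. Leave alone.
There are look-alikes about, which are no part of the job. Leave any yellow look-alike of the cup_top alone.

How it is judged:
On the way, in this order (a step that is already met when the one before it is completed fails the run):
1. the cup from the flap is nested fully in the cup on the bench and let go (horizontal distance between cup_top_mid and cup_base_mid below 0.008 m and z of cup_top_mid in the frame of cup_base_mid between 0.012 and 0.028 m and angle between each of cup_top_mid, cup_base_mid's own z axis and vertical below 0.12 rad and height (world z) of cup_base_mid below 0.04 m and contact force between cup_top and the fingers below 0.05 N), for 0.2 s.
2. the flap stands upright, at least 1.3 rad open (value of joint flap above 1.3 rad), for 0.2 s.
3. the sieve plate is drawn out of the case, carried by the fingers (height (world z) of sieve above 0.07 m and contact force between sieve and the fingers above 1 N and contact force between sieve and case below 0.05 N), for 0.2 s.
At the end, for the whole second after the job is handed in: Plate still gripped, carried by the fingers alone, at rest, level within 0.2 rad, centre within 30 mm of the tray's (level), underside 110 to 260 mm above the bench; flap open 1.2 rad or more; cups nested: axes within 8 mm, 12 to 28 mm apart in height, upright within 0.12 rad, on the bench (horizontal distance between cup_top_mid and cup_base_mid below 0.008 m and z of cup_top_mid in the frame of cup_base_mid between 0.012 and 0.028 m and angle between each of cup_top_mid, cup_base_mid's own z axis and vertical below 0.12 rad and height (world z) of cup_base_mid below 0.04 m and value of joint flap above 1.2 rad and horizontal distance between sieve and tray_mid below 0.03 m and height (world z) of sieve between 0.11 and 0.26 m and angle between sieve's own z axis and vertical below 0.2 rad and linear speed of sieve below 0.03 m/s and contact force between sieve and the fingers above 1 N and contact force between sieve and case below 0.05 N and contact force between sieve and tray below 0.05 N); the arm keeps its last pose, push and grip.
It fails at once if a bystander (spool, fan, glue bottle) is shifted by more than 30 mm (distance of any of spool, fan, glue from where it was at the start of the episode above 0.03 m).
It also fails if it takes over 61 s, if anything falls off the work surface, if the arm or the gripper's body presses on something with over 40 N, if the wrist force passes 120 N, or if a joint passes its speed limit or range.

## Working session

There is one attempt and no reset: what is moved stays moved. The work goes in short steps, Python scripts to look and compute and a tool call to move; the robot and the scene stay as the last step left them, time stands still between calls to the robot, and variables do not carry over. Pictures are saved under pics/ and viewed, at most 10 in all, crops included, and the job is handed in when it is done.

Besides the shell and the picture viewer there is one more tool, called as name(argument=value, ...), one argument or row to a line, values as JSON. apply_moves: Moves the arm, as the interface text tells. Its arguments: {"type":"object","properties":{"moves":{"type":"array","items":{"type":"object","properties":{"angular":{"type":"array","items":{"type":"number"}},"offset":{"type":"array","items":{"type":"number"}},"fingers":{"type":"number"}}}},"newtons":{"type":"number"}},"required":["moves"]}

```bash
mkdir -p pics; ls; cat > h.py <<'E'
import numpy as np, cv2
from rig import r, vision
def ray(c,u,v):
    K=c['K'];P=c['pose'];d=P[:3,:3]@np.linalg.inv(K)@np.array([u,v,1.]);return P[:3,3],d/np.linalg.norm(d)
def plane(c,u,v,z):
    o,d=ray(c,u,v);return o+d*(z-o[2])/d[2]
def proj(c,p):
    P=c['pose'];q=c['K']@(P[:3,:3].T@(np.asarray(p)-P[:3,3]));return q[:2]/q[2]
E
python3 - <<'E'
from h import *
import pickle
s=r.get_obs();print(s)
d={n:vision.get_image(n) for n in('top','side')}
pickle.dump(d,open('d.pkl','wb'))
for n in d:
    cv2.imwrite(f'pics/{n}.png',d[n]['img'][:,:,::-1]);print(d[n]['K'],d[n]['pose'])
E
```

```text
pics
{'t': 0.0, 'joints': array([-1.40352034e+00,  5.28466349e-01,  1.43390897e+00, -2.99327614e-06,
        1.18139283e+00, -1.78510535e-01]), 'qd': array([ 0.00019421,  0.00092028,  0.00117513,  0.00148434,  0.00066268,
       -0.00072334]), 'joint_efforts': array([-1.58661940e-03, -4.42354631e+01, -1.78026634e+01, -3.31073716e-04,
        8.23845738e-03,  5.67820607e-06]), 'eef_pos': array([ 0.21173475, -0.58727899,  0.23033139]), 'ee_rot': array([-3.13945124e+00, -3.83565870e-04,  3.45787246e-01]), 'force': array([-0.38847146,  0.30599501, -0.40081106]), 'torque': array([ 0.00850423, -0.05938168, -0.01367796]), 'grasp_force': 0.0, 'grip_width': 0.08581715633649148}
[[575.2344701    0.         315.25503404]
 [  0.         575.2344701  237.0145201 ]
 [  0.           0.           1.        ]] [[-0.00778138 -0.98966423  0.14319274  0.36332627]
 [-0.99996445  0.00816623  0.00210011  0.02288723]
 [-0.00324774 -0.1431713  -0.98969259  1.31925482]
 [ 0.          0.          0.          1.        ]]
[[489.87855908   0.         323.24984161]
 [  0.         489.87855908 240.17402182]
 [  0.           0.           1.        ]] [[ 0.99968922 -0.0059386   0.02421135  0.50757764]
 [-0.02236426 -0.64271885  0.76577563 -0.85079004]
 [ 0.01101346 -0.76607912 -0.64265192  0.78460767]
 [ 0.          0.          0.          1.        ]]
```

View pics/top.png

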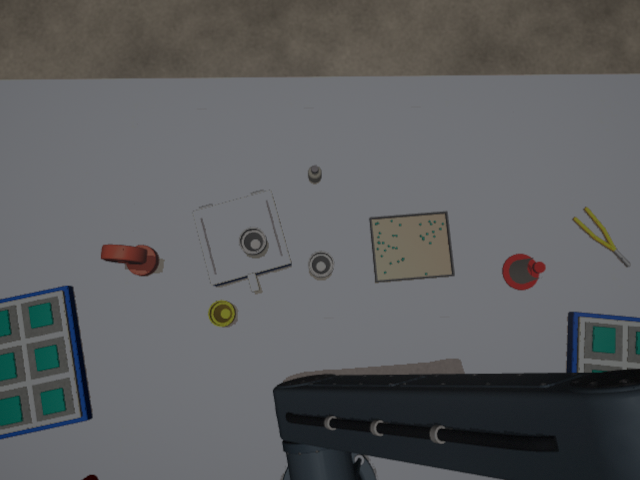

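View pics/side.png

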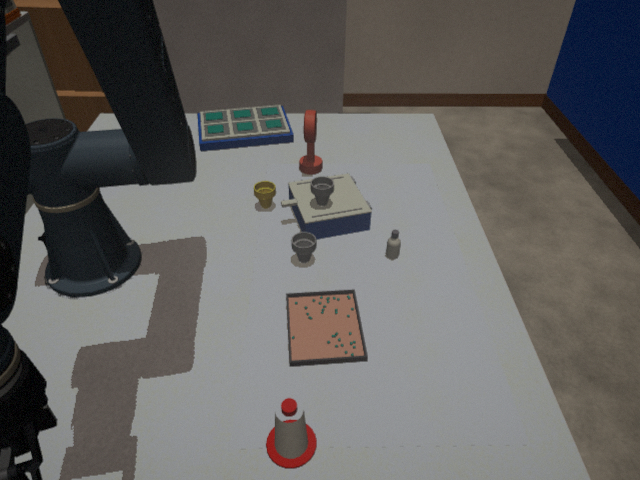

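Top picture: candidates for the cup are the grey cup on the white flap (253,242), the grey cup on the bare bench (320,265, the base) and the yellow look-alike (222,313). By the description I take (253,242) into (320,265). The tray is at (412,247), the tab at (254,283), glue at (315,173), fan at (130,258) and spool at (521,270).

```bash
python3 - <<'E'
from h import *
import pickle
d=pickle.load(open('d.pkl','rb'));t=d['top'];s=d['side']
for n,u,v,z in [('cuptop rim',253,241,.123),('cupbase rim',320,264,.062),('yellow',222,312,.062),('tab',254,283,.064),('FL',215,285,.061),('FR',290,265,.061),('BR',270,191,.061),('BL',195,211,.061),('glue',315,173,.05),('fan',130,258,.0),('spool',521,270,0),('tray',412,247,.012)]: print(n,plane(t,u,v,z).round(3))
a=cv2.resize(t['img'][170:330,190:390],None,fx=3,fy=3,interpolation=2); 
b=cv2.resize(s['img'][165:275,250:410],None,fx=3.75,fy=3.75,interpolation=2)
cv2.imwrite('pics/c.png',a[:,:,::-1])
# tray
g=cv2.cvtColor(t['img'],cv2.COLOR_RGB2HSV)
m=((g[...,0]<20)&(g[...,1]>50)&(g[...,2]>100)).astype('u1')*255
m[:, :350]=0;m[:,480:]=0;m[330:]=0
c=max(cv2.findContours(m,0,2)[0],key=cv2.contourArea);R=cv2.minAreaRect(c);print(R,plane(t,*R[0],.006),cv2.boxPoints(R))
E
```

```text
cuptop rim [0.529 0.156 0.123]
cupbase rim [0.485 0.016 0.062]
yellow [0.383 0.229 0.062]
tab [0.445 0.16  0.064]
FL [0.441 0.245 0.061]
FR [0.484 0.081 0.061]
BR [0.65  0.126 0.061]
BL [0.606 0.293 0.061]
glue [0.694 0.025 0.05 ]
fan [0.509 0.454 0.   ]
spool [ 0.474 -0.446 -0.   ]
tray [ 0.528 -0.196  0.012]
((427.5130920410156, 245.11387634277344), (60.55974197387695, 40.50052261352539), 83.41805267333984) [ 0.53237547 -0.23243395  0.006     ] [[403.9255  217.35475]
 [444.1591  212.71242]
 [451.10068 272.873  ]
 [410.8671  277.51532]]
```

View pics/c.png

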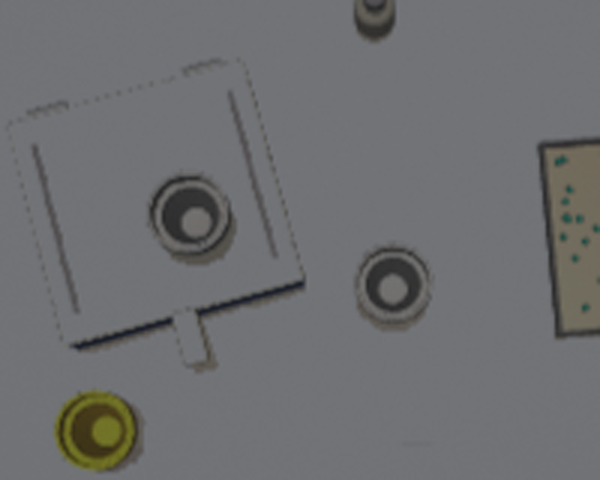

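The close crop confirms it: grey cup_top rim centre at crop (189,214), which is pixel (253,241), and the base cup at (321,264). The yellow one is left out. Moving above the flap cup.

apply_moves(
  moves=[
    {"offset": [27,-29,0],"fingers": -1},
    {"offset": [27,-29,0],"fingers": -1},
    {"offset": [27,-29,0],"fingers": -1},
    {"offset": [27,-29,0],"fingers": -1},
    {"offset": [27,-29,0],"fingers": -1},
    {"offset": [27,-29,0],"fingers": -1},
    {"offset": [27,-29,0],"fingers": -1},
    {"offset": [27,-29,0],"fingers": -1},
  ],
)

```text
$.moves[0]: bad value
```

apply_moves(
  moves=[
    {"offset": [27,-29,0],"fingers": -1},
    {"offset": [27,-29,0],"fingers": -1},
    {"offset": [27,-29,0],"fingers": -1},
    {"offset": [27,-29,0],"fingers": -1},
    {"offset": [27,-29,0],"fingers": -1},
    {"offset": [27,-29,0],"fingers": -1},
    {"offset": [27,-29,0],"fingers": -1},
    {"offset": [27,-29,0],"fingers": -1},
  ],
)

```text
$.moves[0]: bad value
```

apply_moves(
  moves=[
    {"angular": [0,0,0],"offset": [27,-29,0],"fingers": -1},
    {"angular": [0,0,0],"offset": [27,-29,0],"fingers": -1},
    {"angular": [0,0,0],"offset": [27,-29,0],"fingers": -1},
    {"angular": [0,0,0],"offset": [27,-29,0],"fingers": -1},
    {"angular": [0,0,0],"offset": [27,-29,0],"fingers": -1},
    {"angular": [0,0,0],"offset": [27,-29,0],"fingers": -1},
    {"angular": [0,0,0],"offset": [27,-29,0],"fingers": -1},
    {"angular": [0,0,0],"offset": [27,-29,0],"fingers": -1},
  ],
)

```text
t: 0.77
eef_pos: [0.3366, -0.2945, 0.2311]
ee_rot: [-3.141, 0.0, 0.345]
force: [0.4, 0.0, 0.3]
grip_width: 0.0855
grasp_force: 0.0
```

apply_moves(
  moves=[
    {"angular": [0,0,0],"offset": [26,-28,-4],"fingers": -1},
    {"angular": [0,0,0],"offset": [26,-28,-4],"fingers": -1},
    {"angular": [0,0,0],"offset": [26,-28,-4],"fingers": -1},
    {"angular": [0,0,0],"offset": [26,-28,-4],"fingers": -1},
    {"angular": [0,0,0],"offset": [26,-28,-4],"fingers": -1},
    {"angular": [0,0,0],"offset": [26,-28,-4],"fingers": -1},
    {"angular": [0,0,0],"offset": [26,-28,-4],"fingers": -1},
    {"angular": [0,0,0],"offset": [26,-28,-4],"fingers": -1},
  ],
)

```text
t: 1.43
eef_pos: [0.4563, -0.0132, 0.2634]
ee_rot: [-3.141, 0.0, 0.346]
force: [1.2, -0.0, 1.1]
grip_width: 0.0855
grasp_force: 0.0
```

apply_moves(
  moves=[
    {"angular": [0,0,0.08],"offset": [26,-28,-4],"fingers": -1},
    {"angular": [0,0,0],"offset": [26,-28,-4],"fingers": -1},
    {"angular": [0,0,0],"offset": [24,-27,-4],"fingers": -1},
    {"angular": [0,0,0],"offset": [0,0,0],"fingers": -1},
    {"angular": [0,0,0],"offset": [0,0,0],"fingers": -1},
  ],
)

```text
t: 1.85
eef_pos: [0.5051, 0.0877, 0.275]
ee_rot: [3.141, 0.0, 0.27]
force: [0.5, -0.2, -0.0]
grip_width: 0.0853
grasp_force: 0.0
```

```bash
cat >> h.py <<'E'
from scipy.spatial.transform import Rotation as Ro
def wrist():
    s=r.get_obs();c=vision.get_image('wrist');T=np.eye(4);T[:3,:3]=Ro.from_euler('xyz',s['ee_rot']).as_matrix();T[:3,3]=s['eef_pos'];c['pose']=T@c['hand_eye'];return s,c
def totool(s,d): # world delta (m) -> tool mm
    return (Ro.from_euler('xyz',s['ee_rot']).as_matrix().T@np.asarray(d)*1000).round(1)
E
python3 - <<'E'
from h import *
import pickle
s,c=wrist();pickle.dump((s,c),open('w1.pkl','wb'));print(s['eef_pos'],s['ee_rot'],c['hand_eye'].round(3),c['K'][0,0])
cv2.imwrite('pics/w1.png',c['img'][:,:,::-1])
for n,p in [('cuptop',(.529,.156,.123)),('base',(.485,.016,.062)),('tab',(.4445,.159,.064))]: print(n,proj(c,p))
E
```

```text
[0.50510915 0.08765824 0.27502561] [3.14139353e+00 4.35002458e-04 2.69819812e-01] [[-0.001 -0.951 -0.309  0.079]
 [ 1.    -0.    -0.002 -0.001]
 [ 0.002 -0.309  0.951 -0.141]
 [ 0.     0.     0.     1.   ]] 352.7177885150045
cuptop [249.81823989 174.16406933]
base [381.99917435 242.49880792]
tab [241.25016467 243.95542826]
```

View pics/w1.png

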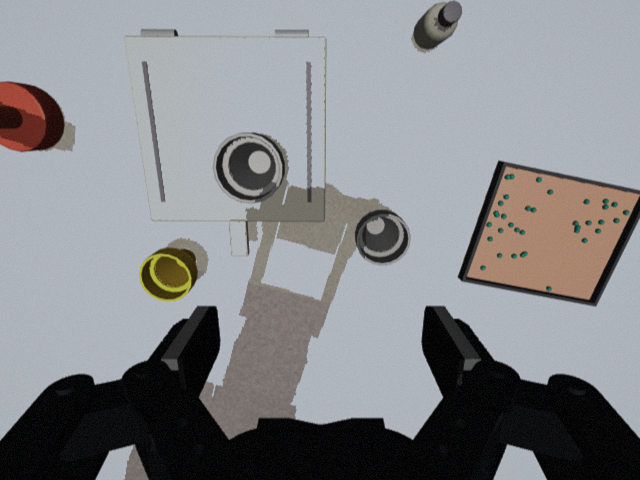

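Wrist picture: cup_top rim about (250,167), base cup about (382,237), tab (239,238), yellow look-alike (168,273), tray at right, glue (435,25). Fitting the rims precisely.

```bash
python3 - <<'E'
from h import *
import pickle
s,c=pickle.load(open('w1.pkl','rb'));out=[]
for n,u,v,z in [('top',250,167,.123),('base',382,237,.062)]:
    a=c['img'][v-50:v+50,u-50:u+50];b=cv2.resize(a,None,fx=4,fy=4,interpolation=2)
    g=cv2.GaussianBlur(cv2.cvtColor(a,cv2.COLOR_RGB2GRAY),(3,3),0);e=cv2.resize(cv2.Canny(g,40,100),None,fx=4,fy=4,interpolation=0)
    for zz,col in((z,(255,0,0)),):
        p0=plane(c,u,v,zz)
        for R in(.029,.026):
            P=[((proj(c,p0+R*np.array([np.cos(t),np.sin(t),0]))-[u-50,v-50]+.5)*4) for t in np.linspace(0,6.28,40)]
            cv2.polylines(b,[np.int32(P)],True,col,1)
    print(n,p0);out.append(np.hstack([b,cv2.cvtColor(e,8)]))
cv2.imwrite('pics/c2.png',cv2.resize(np.vstack(out),(600,600))[:,:,::-1])
E
```

```text
top [0.53474452 0.15705576 0.123     ]
base [0.49079492 0.01793888 0.062     ]
```

View pics/c2.png

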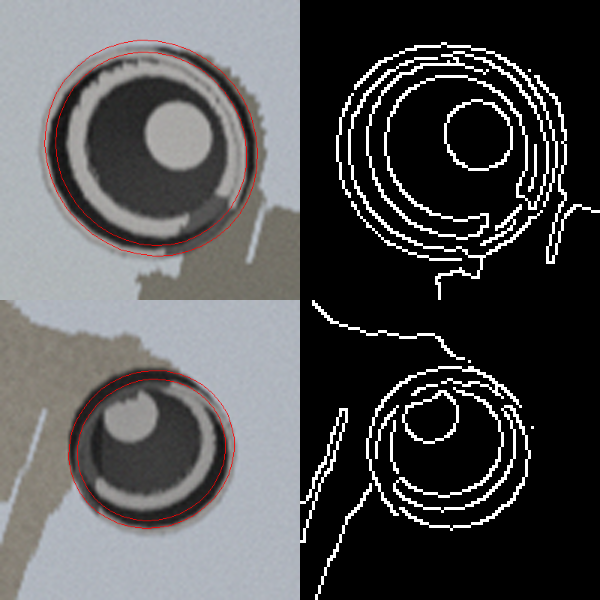

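Rims fit: cup_top about (0.5345, 0.1577), base about (0.4912, 0.019). Going down on cup_top.

apply_moves(
  moves=[
    {"angular": [0,0,0],"offset": [23.5,-29.8,0],"fingers": -1},
    {"angular": [0,0,0],"offset": [23.5,-29.8,0],"fingers": -1},
    {"angular": [0,0,0],"offset": [0,0,35],"fingers": -1},
    {"angular": [0,0,0],"offset": [0,0,35],"fingers": -1},
    {"angular": [0,0,0],"offset": [0,0,35],"fingers": -1},
    {"angular": [0,0,0],"offset": [0,0,30],"fingers": -1},
    {"angular": [0,0,0],"offset": [0,0,0],"fingers": -1},
  ],
)

```text
t: 2.48
eef_pos: [0.5293, 0.1536, 0.1346]
ee_rot: [-3.139, 0.014, 0.263]
force: [-0.2, -0.0, -0.2]
grip_width: 0.0855
grasp_force: 0.0
```

apply_moves(
  moves=[
    {"angular": [0,0,0],"offset": [6,-2.6,12],"fingers": -1},
    {"angular": [0,0,0],"offset": [0,0,16],"fingers": -1},
    {"angular": [0,0,0],"offset": [0,0,16],"fingers": -1},
    {"angular": [0,0,0],"offset": [0,0,0],"fingers": -1},
    {"angular": [0,0,0],"offset": [0,0,0],"fingers": -1},
  ],
)

```text
t: 2.9
eef_pos: [0.5407, 0.1596, 0.0972]
ee_rot: [3.141, -0.001, 0.265]
force: [-0.6, -0.5, -0.0]
grip_width: 0.0853
grasp_force: 0.0
```

```bash
python3 - <<'E'
from h import *
s,c=wrist();print(s['eef_pos'],s['ee_rot'],s['joints'])
cv2.imwrite('pics/w2.png',c['img'][:,:,::-1])
E
```

```text
[0.54069959 0.1596047  0.09723439] [ 3.14131161e+00 -1.30261851e-03  2.64912216e-01] [ 8.88709285e-02  6.35115945e-01  1.70083327e+00 -6.74207532e-05
  8.04311735e-01  1.39480195e+00]
```

View pics/w2.png

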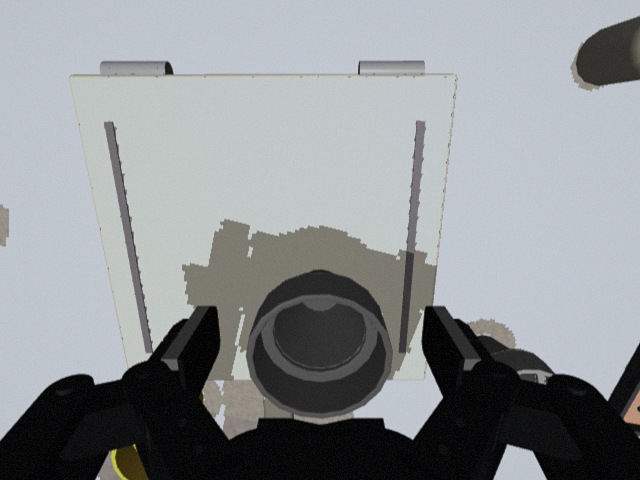

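Picture: cup_top sits between the fingers, rim centre near (320,353), laterally centred. I need a small backward correction and a bit lower.

```bash
python3 - <<'E'
from h import *
s,c=wrist();p=plane(c,320,353,.123);print(p,totool(s,p-s['eef_pos']))
# hinge line and flap edges: back edge top (73,75)-(457,75)
for u,v in((73,75),(457,75)):print(plane(c,u,v,.061))
E
```

```text
[0.53684734 0.159906   0.123     ] [ -4.1  -1.2 -25.2]
[0.60917295 0.2977252  0.061     ]
[0.65546773 0.12667805 0.061     ]
```

apply_moves(
  moves=[
    {"angular": [0,0,0],"offset": [-5,-0.5,7],"fingers": -1},
    {"angular": [0,0,0],"offset": [0,0,0],"fingers": 0.6},
    {"angular": [0,0,0],"offset": [0,0,0],"fingers": 0.6},
    {"angular": [0,0,0],"offset": [0,0,0],"fingers": 0.6},
    {"angular": [0,0,0],"offset": [0,0,0],"fingers": 0.6},
    {"angular": [0,0,0],"offset": [0,0,0],"fingers": 0.6},
    {"angular": [0,0,0],"offset": [0,0,0],"fingers": 0.6},
  ],
  newtons=25,
)

```text
t: 3.58
eef_pos: [0.5349, 0.1593, 0.0898]
ee_rot: [3.142, -0.0, 0.266]
force: [-1.5, -1.5, 4.7]
grip_width: 0.0585
grasp_force: 26.5
```

apply_moves(
  moves=[
    {"angular": [0,0,0],"offset": [0,0,-20],"fingers": 0.6},
    {"angular": [0,0,0],"offset": [0,0,-30],"fingers": 0.6},
    {"angular": [0,0,0],"offset": [0,0,-30],"fingers": 0.6},
    {"angular": [0,0,0],"offset": [-20,31,0],"fingers": 0.6},
    {"angular": [0,0,0],"offset": [-20,31,0],"fingers": 0.6},
    {"angular": [0,0,0],"offset": [-20,31,0],"fingers": 0.6},
    {"angular": [0,0,0],"offset": [-19.5,30.4,0],"fingers": 0.6},
    {"angular": [0,0,0],"offset": [0,0,0],"fingers": 0.6},
  ],
)

```text
t: 4.25
eef_pos: [0.4889, 0.0147, 0.169]
ee_rot: [3.14, 0.002, 0.261]
force: [-0.4, 0.7, -0.3]
grip_width: 0.0582
grasp_force: 27.2
```

apply_moves(
  moves=[
    {"angular": [0,0,0],"offset": [0,0,0],"fingers": 0.6},
    {"angular": [0,0,0],"offset": [0,0,0],"fingers": 0.6},
  ],
)

```text
t: 4.42
eef_pos: [0.4909, 0.0194, 0.1692]
ee_rot: [-3.141, -0.001, 0.265]
force: [-0.0, 0.9, -0.2]
grip_width: 0.0582
grasp_force: 27.2
```

```bash
python3 - <<'E'
from h import *
import pickle
s,c=wrist();t=vision.get_image('side');pickle.dump((s,c,t),open('w3.pkl','wb'))
a=c['img'][200:480,160:480];b=t['img'][190:280,240:370]
a=cv2.resize(a,(400,350));b=cv2.resize(b,(400,277),interpolation=2)
im=np.zeros((350,800,3),'u1');im[:,:400]=a;im[:277,400:]=b;cv2.imwrite('pics/w3.png',im[:,:,::-1]);print(s['eef_pos'],s['ee_rot'],s['grip_width'],s['force'])
E
```

```text
[0.49089991 0.01935059 0.16921491] [-3.14132861e+00 -5.59085746e-04  2.64741687e-01] 0.05816521851435122 [-0.04103116  0.88000287 -0.18613722]
```

View pics/w3.png

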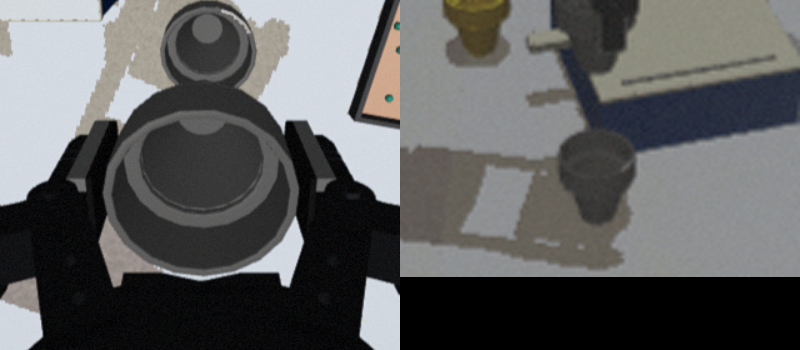

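Picture: the held cup's rim is centred at about (321,354), hanging level; the base cup's rim is behind it at about (327,234), still in place.

```bash
python3 - <<'E'
from h import *
import pickle
s,c,t=pickle.load(open('w3.pkl','rb'))
h=plane(c,321.2,353.6,.2025);b=plane(c,327,234.6,.062);print(h,b,totool(s,b-h))
for p in(h,b):
  P=np.array([proj(c,p+.029*np.array([np.cos(a),np.sin(a),0])) for a in np.linspace(0,6.28,60)]);P=(P-[160,200])*1.25;print(P.min(0),P.max(0))
  P=np.array([proj(c,p+[0,0,-.022]+.029*np.array([np.cos(a),np.sin(a),0])) for a in np.linspace(0,6.28,60)]);P=(P-[160,200])*1.25;print(' low',P.min(0),P.max(0))
E
```

```text
[0.49213728 0.02046504 0.2025    ] [0.49473994 0.01672806 0.062     ] [  1.5   4.3 140.5]
[100.50217771  99.65747209] [302.58577908 272.28416648]
 low [114.82706538  70.59983251] [288.22470023 223.47518241]
[159.54206117  -5.38893488] [257.9919216   88.71506036]
 low [162.6673244 -12.1291642] [253.77437493  75.59446384]
```

apply_moves(
  moves=[
    {"angular": [0,0,0],"offset": [1.5,3,20],"fingers": 0.6},
    {"angular": [0,0,0],"offset": [0,0,30],"fingers": 0.6},
    {"angular": [0,0,0],"offset": [0,0,20],"fingers": 0.6},
    {"angular": [0,0,0],"offset": [0,0,10],"fingers": 0.6},
    {"angular": [0,0,0],"offset": [0,0,10],"fingers": 0.6},
    {"angular": [0,0,0],"offset": [0,0,10],"fingers": 0.6},
    {"angular": [0,0,0],"offset": [0,0,0],"fingers": 0.6},
    {"angular": [0,0,0],"offset": [0,0,0],"fingers": 0.6},
  ],
)

```text
t: 5.18
eef_pos: [0.493, 0.017, 0.0693]
ee_rot: [-3.142, 0.0, 0.266]
force: [0.6, -0.2, 0.0]
grip_width: 0.0584
grasp_force: 27.2
```

apply_moves(
  moves=[
    {"angular": [0,0,0],"offset": [0,0,6],"fingers": 0.6},
    {"angular": [0,0,0],"offset": [0,0,4],"fingers": 0.6},
    {"angular": [0,0,0],"offset": [0,0,4],"fingers": 0.6},
    {"angular": [0,0,0],"offset": [0,0,0],"fingers": 0.6},
    {"angular": [0,0,0],"offset": [0,0,0],"fingers": 0.6},
  ],
)

```text
t: 5.6
eef_pos: [0.4947, 0.0156, 0.0563]
ee_rot: [3.139, -0.004, 0.267]
force: [-0.1, -3.0, 7.0]
grip_width: 0.0582
grasp_force: 30.5
```

Contact near the rim: likely the fingertips touching the lower collar. Opening lets the cup drop the last few mm.

apply_moves(
  moves=[
    {"angular": [0,0,0],"offset": [0,0,-2],"fingers": 0.6},
    {"angular": [0,0,0],"offset": [0,0,0],"fingers": -1},
    {"angular": [0,0,0],"offset": [0,0,0],"fingers": -1},
    {"angular": [0,0,0],"offset": [0,0,0],"fingers": -1},
    {"angular": [0,0,0],"offset": [0,0,0],"fingers": -1},
    {"angular": [0,0,0],"offset": [0,0,0],"fingers": -1},
  ],
)

```text
t: 6.1
eef_pos: [0.4926, 0.0169, 0.0571]
ee_rot: [-3.141, 0.0, 0.266]
force: [0.2, 1.2, 0.2]
grip_width: 0.0855
grasp_force: 0.0
```

```bash
python3 - <<'E'
from h import *
import pickle
s,c=wrist();t=vision.get_image('side');pickle.dump((s,c,t),open('w4.pkl','wb'))
a=c['img'][200:480,160:480];b=t['img'][190:280,240:370]
a=cv2.resize(a,(400,350));b=cv2.resize(b,(400,277),interpolation=2)
im=np.zeros((350,800,3),'u1');im[:,:400]=a;im[:277,400:]=b;cv2.imwrite('pics/w4.png',im[:,:,::-1]);print(s['eef_pos'],s['ee_rot'],s['grip_width'],s['force'])
E
```

```text
[0.49255759 0.01685617 0.05713934] [-3.14131542e+00  4.18139985e-04  2.65792119e-01] 0.08552640183905856 [0.24792095 1.1770091  0.16418885]
```

View pics/w4.png

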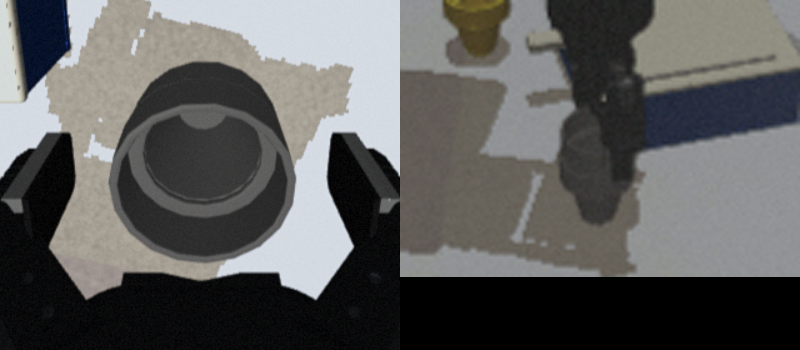

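Picture: cup_top stands upright in the base cup, rim centre at about (322,345), and a faint seam of the two collars is at crop y≈78. Checking the rim height numerically.

```bash
python3 - <<'E'
from h import *
import pickle
s,c,t=pickle.load(open('w4.pkl','rb'))
for z in(.080,.084,.088,.092):
  p=plane(c,202.5/1.25+160,183/1.25+200,z)
  P=np.array([proj(c,p+.029*np.array([np.cos(a),np.sin(a),0])) for a in np.linspace(0,6.28,60)]);P=(P-[160,200])*1.25;print(z,p,P.min(0),P.max(0))
E
```

```text
0.08 [0.48982906 0.01656693 0.08      ] [109.72419403  98.10939339] [295.34626467 257.63583789]
0.084 [0.4925094  0.01730774 0.084     ] [106.47320977  94.92475009] [298.60194127 260.08282259]
0.088 [0.49518974 0.01804855 0.088     ] [102.98611447  91.49185189] [302.09423715 262.69569811]
0.092 [0.49787009 0.01878936 0.092     ] [99.23621664 87.78049285] [305.84992094 265.49192595]
```

apply_moves(
  moves=[
    {"angular": [0,0,0],"offset": [0,0,-20],"fingers": -1},
    {"angular": [0,0,0],"offset": [0,0,-30],"fingers": -1},
    {"angular": [0,0,0],"offset": [0,0,-35],"fingers": -1},
    {"angular": [0,0,0],"offset": [0,0,-35],"fingers": -1},
    {"angular": [0,0,0],"offset": [0,0,-35],"fingers": -1},
    {"angular": [0,0,0],"offset": [-30,0,0],"fingers": -1},
    {"angular": [0,0,0],"offset": [-30,0,0],"fingers": -1},
    {"angular": [0,0,0],"offset": [0,0,0],"fingers": -1},
  ],
)

```text
t: 6.87
eef_pos: [0.4282, 0.0017, 0.2121]
ee_rot: [-3.138, 0.007, 0.266]
force: [-0.8, -0.3, -0.2]
grip_width: 0.0857
grasp_force: 0.0
```

apply_moves(
  moves=[
    {"angular": [0,0,0],"offset": [0,0,0],"fingers": -1},
    {"angular": [0,0,0],"offset": [0,0,0],"fingers": -1},
  ],
)

```text
t: 7.03
eef_pos: [0.4355, 0.0009, 0.2125]
ee_rot: [3.141, -0.001, 0.265]
force: [0.2, 0.9, -0.2]
grip_width: 0.0854
grasp_force: 0.0
```

```bash
python3 - <<'E'
from h import *
import pickle
s,c=wrist();t=vision.get_image('side');pickle.dump((s,c,t),open('w5.pkl','wb'))
print(s['eef_pos'],s['ee_rot'])
# side silhouette of cups: dark pixels near projected
u,v=proj(t,(.4926,.0172,.04));print(u,v)
x0,y0=int(u)-30,int(v)-35
g=cv2.cvtColor(t['img'],cv2.COLOR_RGB2GRAY)[y0:y0+70,x0:x0+60]
m=(g<75).astype('u1');n,l,st,ce=cv2.connectedComponentsWithStats(m);i=1+st[1:,4].argmax();print(st[i]+[x0,y0,0,0,0],ce[i]+[x0,y0], np.percentile(g,[5,50,95]))
for z in(.084,.088,.092):
  P=np.array([proj(t,np.array([.4926,.0172,z])+.029*np.array([np.cos(a),np.sin(a),0])) for a in np.linspace(0,6.28,60)]);print(z,P.min(0),P.max(0))
print('foot',proj(t,(.4926,.0172-.013,0)))
a=c['img'];b=cv2.resize(t['img'][y0-10:y0+80,x0-30:x0+90],(400,300),interpolation=2)
im=np.zeros((300,800,3),'u1');im[:,:400]=cv2.resize(a,(400,300));im[:,400:]=b;cv2.imwrite('pics/w5.png',im[:,:,::-1])
E
```

```text
[0.43551814 0.00086642 0.21250858] [ 3.14102834e+00 -1.29060628e-03  2.65400935e-01]
304.99559940363525 245.59374532324065
[ 292  210   42   53 1004] [309.90836653 235.64143426] [ 46. 122. 145.]
0.084 [291.98315475 223.0689587 ] [317.49177496 239.08528656]
0.088 [291.93019502 221.70664259] [317.49786799 237.70524597]
0.092 [291.87698945 220.33813712] [317.50398925 236.31867943]
foot [305.1804239  262.00942647]
```

View pics/w5.png

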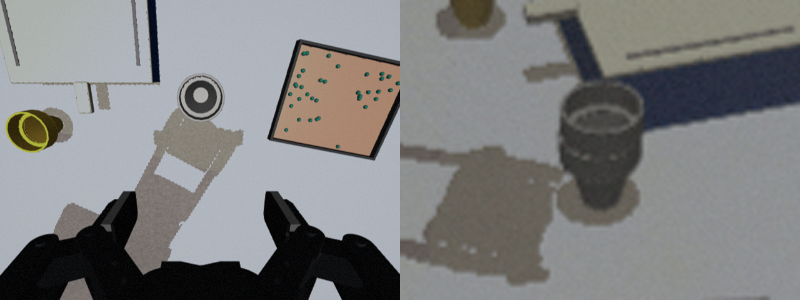

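Picture: the cups are nested and upright (rim at side pixel v≈223, matching z 0.084). The wrist view shows the tab at about (134,155) and the tray at right. Next the tab.

```bash
python3 - <<'E'
from h import *
import pickle
s,c,t=pickle.load(open('w5.pkl','rb'))
for u,v in((121,131),(139,131),(129,179),(146,179)):print(plane(c,u,v,.064))
g=cv2.cvtColor(c['img'],cv2.COLOR_RGB2GRAY);print(g[120:190:4,112:180:4])
print(totool(s,np.array([.4466,.1604,.2125])-s['eef_pos']))
E
```

```text
[0.46707026 0.17303991 0.064     ]
[0.47077155 0.15938621 0.064     ]
[0.43085184 0.16320705 0.064     ]
[0.43449496 0.14977486 0.064     ]
[[179 179 182 180 181 180 181 180 180 178 180 174 179 179 182 180 180]
 [180 180 180 185 178 180 174 180 180 181 177 178 177 182 180 183 180]
 [181 177 178 180 184 181 178 180 181 183 181 178 183 178 179 178 181]
 [112 144 165 169 169 169 167  59 149 137 147 143 142 151 107 145 138]
 [181 162 175 177 181 178 179  83  77 155 172 129 130 131 125 177 164]
 [183 180 179 178 180 180 179 124  49 180 184 127 123 131 130 127 181]
 [176 182 173 176 181 177 181 150  37 179 181 133 128 122 131 131 184]
 [182 182 166 178 180 182 179 114  34 187 181 131 129 129 129 129 177]
 [180 179 182 179 176 181 179 179  41 185 180 122 130 129 132 131 179]
 [181 179 182 181 180 178 180 180  47 180 181 171 130 128 126 131 183]
 [176 175 179 181 180 178 177 182  70 129 183 134 134 126 126 132 179]
 [183 180 179 181 183 179 181 180  99  65 180 179 122 132 128 132 182]
 [182 181 177 172 179 175 181 182 137  47 183 180 135 123 127 129 182]
 [182 181 180 169 178 178 180 184 159  35 180 183 125 133 128 132 134]
 [180 180 181 178 180 176 178 178 124  45 183 181 183 181 185 176 182]
 [177 184 178 181 163 155 162 160 131 120 180 182 183 181 181 180 181]
 [181 180 180 180 182 180 183 185 182 178 184 179 181 180 179 183 186]
 [169 181 182 184 180 182 177 181 182 180 181 183 184 184 182 181 179]]
[  52.5 -151.    -0. ]
```

apply_moves(
  moves=[
    {"angular": [0,0,0],"offset": [10,-30,0],"fingers": 0},
    {"angular": [0,0,0],"offset": [10,-30,0],"fingers": 0},
    {"angular": [0,0,0],"offset": [10,-30,0],"fingers": 0},
    {"angular": [0,0,0],"offset": [10,-30,10],"fingers": 0},
    {"angular": [0,0,0],"offset": [11,-31,20],"fingers": 0},
    {"angular": [0,0,0],"offset": [0,0,30],"fingers": 0},
    {"angular": [0,0,0],"offset": [0,0,30],"fingers": 0},
    {"angular": [0,0,0],"offset": [0,0,0],"fingers": 0},
  ],
)

```text
t: 7.8
eef_pos: [0.4416, 0.1608, 0.1176]
ee_rot: [-3.14, 0.01, 0.268]
force: [-0.7, -1.0, -0.6]
grip_width: 0.0425
grasp_force: 0.0
```

apply_moves(
  moves=[
    {"angular": [0,0,0],"offset": [0,0,0],"fingers": 0},
    {"angular": [0,0,0],"offset": [0,0,0],"fingers": 0},
  ],
)

```text
t: 7.97
eef_pos: [0.4455, 0.1602, 0.1229]
ee_rot: [3.141, -0.001, 0.266]
force: [0.4, -0.3, -0.3]
grip_width: 0.0429
grasp_force: 0.0
```

```bash
python3 - <<'E'
from h import *
s,c=wrist();print(s['eef_pos'],s['ee_rot'],s['grip_width'],totool(s,np.array([.4455,.160,.045])-s['eef_pos']))
# tab corners predicted and a grey strip
for p in ((.4327,.1565,.064),(.469,.166,.064)):print(proj(c,p))
g=cv2.cvtColor(c['img'],cv2.COLOR_RGB2GRAY)
cv2.imwrite('pics/w6.png',c['img'][:,:,::-1])
E
```

```text
[0.44553022 0.16018225 0.12288117] [ 3.14145043e+00 -1.10007804e-03  2.65611455e-01] 0.04293565258003439 [-0.2  0.2 77.9]
[322.65824523 282.7340107 ]
[323.35048019 224.41207324]
```

View pics/w6.png

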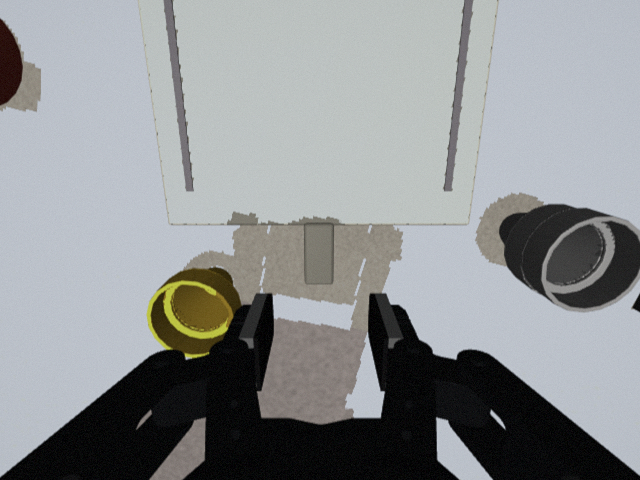

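Picture: tab at (305–333, 223–284), centred just left of the fingers' middle; the yellow cup is at (195,310), clear of the fingers. Descending and gripping the tab.

apply_moves(
  moves=[
    {"angular": [0,0,0],"offset": [0,-1.5,26],"fingers": 0},
    {"angular": [0,0,0],"offset": [0,0,26],"fingers": 0},
    {"angular": [0,0,0],"offset": [0,0,26],"fingers": 0},
    {"angular": [0,0,0],"offset": [0,0,0],"fingers": 0},
    {"angular": [0,0,0],"offset": [0,0,0],"fingers": 1},
    {"angular": [0,0,0],"offset": [0,0,0],"fingers": 1},
    {"angular": [0,0,0],"offset": [0,0,0],"fingers": 1},
    {"angular": [0,0,0],"offset": [0,0,0],"fingers": 1},
  ],
  newtons=25,
)

```text
t: 8.68
eef_pos: [0.4455, 0.1615, 0.0461]
ee_rot: [3.141, -0.004, 0.266]
force: [0.4, -0.8, 3.3]
grip_width: 0.0173
grasp_force: 28.8
```

apply_moves(
  moves=[
    {"angular": [0,0,0],"offset": [0,0,0],"fingers": 1},
    {"angular": [0,0,0],"offset": [0,0,0],"fingers": 1},
    {"angular": [0,0,0],"offset": [0,0,0],"fingers": 1},
  ],
)

```text
t: 8.93
eef_pos: [0.4455, 0.1615, 0.046]
ee_rot: [3.141, -0.004, 0.266]
force: [-0.0, -2.1, 8.1]
grip_width: 0.017
grasp_force: 29.3
```

apply_moves(
  moves=[
    {"angular": [0,0,0],"offset": [1.3,0,-19.2],"fingers": 1},
    {"angular": [0,0,0],"offset": [3.3,0,-19],"fingers": 1},
    {"angular": [0,0,0],"offset": [5.1,0,-18.6],"fingers": 1},
    {"angular": [0,0,0],"offset": [7,0,-18],"fingers": 1},
    {"angular": [0,0,0],"offset": [0,0,0],"fingers": 1},
  ],
)

```text
t: 9.35
eef_pos: [0.4625, 0.1662, 0.1223]
ee_rot: [3.14, -0.006, 0.266]
force: [1.0, -3.0, 0.4]
grip_width: 0.0175
grasp_force: 28.2
```

apply_moves(
  moves=[
    {"angular": [0,0,0],"offset": [8.7,0,-17.2],"fingers": 1},
    {"angular": [0,0,0],"offset": [10.4,0,-16.2],"fingers": 1},
    {"angular": [0,0,0],"offset": [12,0,-15.1],"fingers": 1},
    {"angular": [0,0,0],"offset": [13.4,0,-13.8],"fingers": 1},
    {"angular": [0,0,0],"offset": [0,0,0],"fingers": 1},
  ],
)

```text
t: 9.77
eef_pos: [0.5044, 0.1776, 0.1829]
ee_rot: [3.141, -0.002, 0.266]
force: [-0.8, -2.7, 2.3]
grip_width: 0.0174
grasp_force: 28.8
```

apply_moves(
  moves=[
    {"angular": [0,0,0],"offset": [14.7,0,-12.4],"fingers": 1},
    {"angular": [0,0,0],"offset": [15.9,0,-10.9],"fingers": 1},
    {"angular": [0,0,0],"offset": [16.9,0,-9.3],"fingers": 1},
    {"angular": [0,0,0],"offset": [17.8,0,-7.5],"fingers": 1},
    {"angular": [0,0,0],"offset": [0,0,0],"fingers": 1},
  ],
)

```text
t: 10.18
eef_pos: [0.5673, 0.1947, 0.2219]
ee_rot: [3.141, -0.001, 0.266]
force: [-2.9, -2.7, 5.1]
grip_width: 0.0172
grasp_force: 29.6
```

apply_moves(
  moves=[
    {"angular": [0,0,0],"offset": [18.4,0,-5.7],"fingers": 1},
    {"angular": [0,0,0],"offset": [18.9,0,-3.8],"fingers": 1},
    {"angular": [0,0,0],"offset": [19.2,0,-1.9],"fingers": 1},
    {"angular": [0,0,0],"offset": [0,0,0],"fingers": 1},
    {"angular": [0,0,0],"offset": [0,0,0],"fingers": 1},
  ],
)

```text
t: 10.6
eef_pos: [0.6213, 0.2095, 0.2328]
ee_rot: [3.141, -0.002, 0.266]
force: [0.1, -1.0, 5.7]
grip_width: 0.0174
grasp_force: 30.2
```

apply_moves(
  moves=[
    {"angular": [0,0,0],"offset": [10,0,-0.3],"fingers": 1},
    {"angular": [0,0,0],"offset": [0,0,0],"fingers": 1},
    {"angular": [0,0,0],"offset": [0,0,0],"fingers": 0},
    {"angular": [0,0,0],"offset": [0,0,0],"fingers": 0},
    {"angular": [0,0,0],"offset": [0,0,0],"fingers": 0},
    {"angular": [0,0,0],"offset": [0,0,-20],"fingers": 0},
    {"angular": [0,0,0],"offset": [0,0,-20],"fingers": 0},
    {"angular": [0,0,0],"offset": [0,0,-20],"fingers": 0},
  ],
)

```text
t: 11.27
eef_pos: [0.6294, 0.2123, 0.2925]
ee_rot: [-3.141, 0.002, 0.266]
force: [-0.5, -0.5, 0.2]
grip_width: 0.0427
grasp_force: 0.0
```

apply_moves(
  moves=[
    {"angular": [0,0,0],"offset": [-30,0,-8],"fingers": 0},
    {"angular": [0,0,0],"offset": [-30,0,0],"fingers": 0},
    {"angular": [0,0,0],"offset": [-30,0,0],"fingers": 0},
    {"angular": [0,0,0],"offset": [-30,0,0],"fingers": 0},
    {"angular": [0,0,0],"offset": [-30,0,0],"fingers": 0},
    {"angular": [0,0,0],"offset": [-25,0,0],"fingers": 0},
    {"angular": [0,0,0],"offset": [0,0,0],"fingers": 0},
    {"angular": [0,0,0],"offset": [0,0,0],"fingers": 0},
  ],
)

```text
t: 11.93
eef_pos: [0.4599, 0.1663, 0.3011]
ee_rot: [-3.141, -0.0, 0.266]
force: [0.3, -0.4, -0.5]
grip_width: 0.0427
grasp_force: 0.0
```

```bash
python3 - <<'E'
from h import *
import pickle
s,c=wrist();t=vision.get_image('side');pickle.dump((s,c,t),open('w7.pkl','wb'));print(s['eef_pos'],s['ee_rot'],s['grip_width'])
im=np.zeros((390,800,3),'u1');im[:,:520]=cv2.resize(c['img'],(520,390));im[:210,520:]=cv2.resize(t['img'][140:270,250:423],(280,210));cv2.imwrite('pics/w7.png',im[:,:,::-1])
E
```

```text
[0.45991254 0.1662674  0.3011261 ] [-3.14127407e+00 -5.68799496e-05  2.65835703e-01] 0.042683303658616625
```

View pics/w7.png

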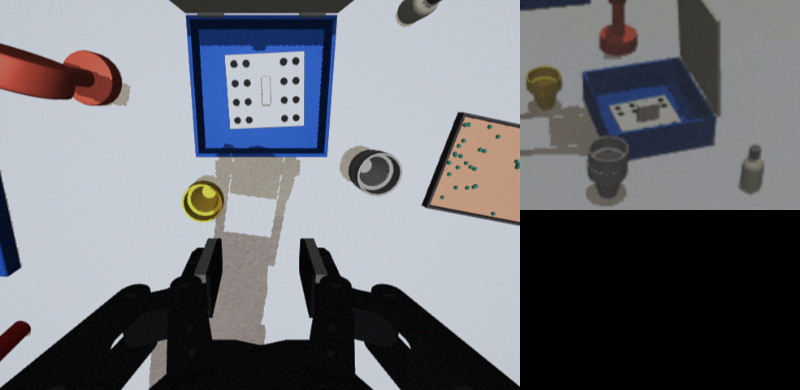

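Picture: flap stands upright, cups are still nested, the white plate is at crop (226–305, 52–129) with the fin at (266,91), i.e. full-image about (327,112), slightly turned clockwise. I have now viewed 11 pictures, one over the limit of 10, so from here on I work by numbers only.

```bash
python3 - <<'E'
from h import *
import pickle
s,c,t=pickle.load(open('w7.pkl','rb'))
hsv=cv2.cvtColor(c['img'],cv2.COLOR_RGB2HSV)
m=((hsv[...,1]<60)&(hsv[...,2]>120)).astype('u1')*255
q=np.zeros_like(m);q[55:180,262:390]=m[55:180,262:390]
k=max(cv2.findContours(q,0,2)[0],key=cv2.contourArea);k=cv2.convexHull(k)
W=np.array([plane(c,*p[0],.009)[:2] for p in k],np.float32)
R=cv2.minAreaRect(W*1000);B=cv2.boxPoints(R);print('plate',R,B.round(1).tolist())
# edge direction along x (the one nearest case x)
print('fin guess',plane(c,327,112,.041))
g=cv2.cvtColor(c['img'],cv2.COLOR_RGB2GRAY)[88:136,312:344];print(g[::3,::2])
# tray
o=((hsv[...,0]<18)&(hsv[...,1]>40)&(hsv[...,2]>110)).astype('u1')*255;
P=t;h=cv2.cvtColor(t['img'],cv2.COLOR_RGB2HSV);o=((h[...,0]<18)&(h[...,1]>60)&(h[...,2]>90)).astype('u1')*255
z=np.zeros_like(o);z[285:370,280:372]=o[285:370,280:372];k=cv2.convexHull(max(cv2.findContours(z,0,2)[0],key=cv2.contourArea))
W=np.array([plane(t,*p[0],.008)[:2] for p in k],np.float32);print('tray',cv2.minAreaRect(W*1000))
E
```

```text
plate ((551.899169921875, 185.45516967773438), (99.3337173461914, 109.08948516845703), 17.8177433013916) [[487.8999938964844, 222.1999969482422], [521.2999877929688, 118.30000305175781], [615.9000244140625, 148.6999969482422], [582.5, 252.60000610351562]]
fin guess [0.55122615 0.18545437 0.041     ]
[[200 205 203 202 206 206 204 205 205 203 201 205 202 205 202 205]
 [203 206 204 205 205 207 203 205 208 204 203 205 204 205 203 201]
 [204 205 203 203 202 190 188 186 181 190 181 205 207 204 202 204]
 [206 203 201 206 199 179 205 204 202 206 151 203 203 204 202 208]
 [203 206 205 204 198 201 202 203 208 206 163 204 204 204 204 206]
 [204 204 208 203 199 193 204 203 206 205 169 203 203 204 202 204]
 [206 206 205 203 199 190 203 205 206 203 176 204 203 207 205 204]
 [205 203 200 206 203 175 202 203 204 201 179 200 205 202 202 205]
 [200 204 202 204 204 152 205 203 203 202 183 203 204 204 205 205]
 [206 204 205 206 205 125 202 201 204 202 179 203 203 204 200 204]
 [204 203 201 205 206 129 206 205 205 207 191 201 204 203 203 204]
 [205 205 202 204 209 117 207 206 205 204 187 202 204 206 206 206]
 [203 204 203 205 205 137 208 205 206 203 196 201 203 207 206 205]
 [204 205 204 206 207 127 203 189 204 202 191 203 205 201 203 205]
 [204 204 207 206 206 202 155 187 177 161 203 205 204 205 206 204]
 [203 202 202 202 204 206 206 199 203 204 203 202 204 204 203 205]]
tray ((531.590576171875, -193.3518524169922), (140.84829711914062, 165.63983154296875), 4.118657112121582)
```

Half-turning the wrist so that the camera side faces away from the upright flap.

apply_moves(
  moves=[
    {"angular": [0,0,-0.12],"offset": [0,0,0],"fingers": 0},
    {"angular": [0,0,-0.12],"offset": [0,0,0],"fingers": 0},
    {"angular": [0,0,-0.12],"offset": [0,0,0],"fingers": 0},
    {"angular": [0,0,-0.12],"offset": [0,0,0],"fingers": 0},
    {"angular": [0,0,-0.12],"offset": [0,0,0],"fingers": 0},
    {"angular": [0,0,-0.12],"offset": [0,0,0],"fingers": 0},
    {"angular": [0,0,-0.12],"offset": [0,0,0],"fingers": 0},
    {"angular": [0,0,-0.12],"offset": [0,0,0],"fingers": 0},
  ],
)

```text
t: 12.7
eef_pos: [0.4629, 0.1665, 0.3009]
ee_rot: [3.141, -0.0, 1.232]
force: [-0.3, 0.0, 0.8]
grip_width: 0.0429
grasp_force: 0.0
```

apply_moves(
  moves=[
    {"angular": [0,0,-0.12],"offset": [0,0,0],"fingers": 0},
    {"angular": [0,0,-0.12],"offset": [0,0,0],"fingers": 0},
    {"angular": [0,0,-0.12],"offset": [0,0,0],"fingers": 0},
    {"angular": [0,0,-0.12],"offset": [0,0,0],"fingers": 0},
    {"angular": [0,0,-0.12],"offset": [0,0,0],"fingers": 0},
    {"angular": [0,0,-0.12],"offset": [0,0,0],"fingers": 0},
    {"angular": [0,0,-0.12],"offset": [0,0,0],"fingers": 0},
    {"angular": [0,0,-0.12],"offset": [0,0,0],"fingers": 0},
  ],
)

```text
t: 13.37
eef_pos: [0.4629, 0.1665, 0.3009]
ee_rot: [3.141, 0.0, 2.192]
force: [-0.1, -0.5, 0.3]
grip_width: 0.0429
grasp_force: 0.0
```

apply_moves(
  moves=[
    {"angular": [0,0,-0.12],"offset": [0,0,0],"fingers": 0},
    {"angular": [0,0,-0.12],"offset": [0,0,0],"fingers": 0},
    {"angular": [0,0,-0.12],"offset": [0,0,0],"fingers": 0},
    {"angular": [0,0,-0.12],"offset": [0,0,0],"fingers": 0},
    {"angular": [0,0,-0.12],"offset": [0,0,0],"fingers": 0},
    {"angular": [0,0,-0.12],"offset": [0,0,0],"fingers": 0},
    {"angular": [0,0,-0.12],"offset": [0,0,0],"fingers": 0},
    {"angular": [0,0,-0.12],"offset": [0,0,0],"fingers": 0},
  ],
)

```text
t: 14.03
eef_pos: [0.4629, 0.1665, 0.3009]
ee_rot: [3.141, 0.001, -3.131]
force: [0.2, 0.8, -0.3]
grip_width: 0.043
grasp_force: 0.0
```

apply_moves(
  moves=[
    {"angular": [0,0,-0.12],"offset": [0,0,0],"fingers": 0},
    {"angular": [0,0,-0.12],"offset": [0,0,0],"fingers": 0},
    {"angular": [0,0,-0.06],"offset": [0,0,0],"fingers": 0},
    {"angular": [0,0,0],"offset": [0,0,0],"fingers": 0},
    {"angular": [0,0,0],"offset": [0,0,0],"fingers": 0},
  ],
)

```text
t: 14.45
eef_pos: [0.4624, 0.1664, 0.3009]
ee_rot: [-3.142, 0.0, -2.839]
force: [0.5, 0.4, -0.5]
grip_width: 0.0427
grasp_force: 0.0
```

```bash
python3 - <<'E'
from h import *
s=r.get_obs();print(s['joints'],s['eef_pos'],s['ee_rot'],totool(s,np.array([.5515,.1855,.11])-s['eef_pos']))
E
```

```text
[ 1.17636102e-01  2.61664440e-01  1.66842950e+00  6.54594995e-05
  1.21113161e+00 -1.75569571e+00] [0.4624474  0.16644362 0.30094261] [-3.14158540e+00  3.72112584e-04 -2.83908020e+00] [-90.6  -8.3 191. ]
```

apply_moves(
  moves=[
    {"angular": [0,0,-0.008],"offset": [-30,-2.8,0],"fingers": 0},
    {"angular": [0,0,0],"offset": [-30,-2.8,0],"fingers": 0},
    {"angular": [0,0,0],"offset": [-30.6,-2.7,20],"fingers": 0},
    {"angular": [0,0,0],"offset": [0,0,38],"fingers": 0},
    {"angular": [0,0,0],"offset": [0,0,38],"fingers": 0},
    {"angular": [0,0,0],"offset": [0,0,38],"fingers": 0},
    {"angular": [0,0,0],"offset": [0,0,38],"fingers": 0},
    {"angular": [0,0,0],"offset": [0,0,0],"fingers": 0},
  ],
)

```text
t: 15.12
eef_pos: [0.5451, 0.1851, 0.1213]
ee_rot: [3.139, -0.016, -2.831]
force: [-1.7, -0.2, -0.8]
grip_width: 0.0428
grasp_force: 0.0
```

apply_moves(
  moves=[
    {"angular": [0,0,0],"offset": [0,0,0],"fingers": 0},
    {"angular": [0,0,0],"offset": [0,0,0],"fingers": 0},
  ],
)

```text
t: 15.28
eef_pos: [0.5519, 0.1862, 0.1307]
ee_rot: [-3.141, 0.003, -2.83]
force: [0.2, 0.0, 0.2]
grip_width: 0.0426
grasp_force: 0.0
```

```bash
python3 - <<'E'
from h import *
s,c=wrist();print(s['eef_pos'],s['ee_rot'],totool(s,np.array([.5515,.1855,.013])-s['eef_pos']))
print(proj(c,(.5515,.1855,.041)))
g=cv2.cvtColor(c['img'],cv2.COLOR_RGB2GRAY)
u,v=map(int,proj(c,(.5515,.1855,.041)));print(g[v-60:v+61:6,u-36:u+37:3])
E
```

```text
[0.55192743 0.1862399  0.13073607] [-3.14107034e+00  3.01164425e-03 -2.82996302e+00] [  1.   -0.5 117.7]
[318.14745515 244.14105057]
[[ 16  22  16 189 185 185 186 186 184 185 186 188 185 186 190 187 189 186
  187 192 191 189  15  11  17]
 [182 183 181 183 182 183 183 180 184 183 184 185 182 186 187 183 185 187
  187 185 185 185 191 186 187]
 [184 178 180 177 182 182 179 183 181 180 184 180 182 180 184 183 183 186
  185 185 183 188 185 183 187]
 [179 178 181 184 182 182 185 182 179 186 185 190 186 184 186 189 192 188
  191 190 187 191 188 192 187]
 [153 146 174 176 178 178 180 177 177 179 168 169 167 169 179 184 183 183
  183 178 183 185 181 158 176]
 [ 17  13  16 182 183 184 182 186 186 183  93  97  99  98  93 191 189 189
  194 192 194 146  14  15  15]
 [ 56  34 131 183 183 182 185 184 185 115 163 159 169 169 164 185 187 183
  185 189 183 188 109  26  58]
 [185 188 185 186 188 187 191 189 188 122 166 171 188 180 172 186 188 191
  192 191 188 191 190 189 189]
 [181 179 184 182 182 183 183 182 182 128 168 171 186 177 170 181 189 187
  182 182 183 180 186 186 185]
 [182 178 180 178 180 
[... 538 characters left out ...]
44 243 244 244 245 245 245 243 243 244
  244 244 243 244 235 245 245]
 [ 29  36  33  46 245 244 244 243 244 243 243 244 243 244 243 243 243 244
  243 243 245  32  35  32  29]
 [211  62  89 243 244 244 244 243 244 243 243 244 244 244 243 244 243 244
  244 244 243 236  74  58 220]
 [244 245 244 245 245 243 243 244 243 245 244 245 245 245 244 244 244 244
  245 245 244 245 245 244 245]
 [107 107 107 107 107 110 106 105 107 108 104 106  71  53  60  53  56  72
   91 103 109 109 108 108 107]
 [ 60  56  51  57  55  58  51  58  57  81  56  56  59  58  61  55  53  59
   56  84 100 107  86 106  78]
 [ 57  60  62  55  60  51  60  57  58  46  53  57  56  58  54  59  57  59
   56  59  58  53  58  60  55]]
```

apply_moves(
  moves=[
    {"angular": [0,0,0],"offset": [1,-0.5,30],"fingers": 0},
    {"angular": [0,0,0],"offset": [0,0,35],"fingers": 0},
    {"angular": [0,0,0],"offset": [0,0,25],"fingers": 0},
    {"angular": [0,0,0],"offset": [0,0,12],"fingers": 0},
    {"angular": [0,0,0],"offset": [0,0,12],"fingers": 0},
    {"angular": [0,0,0],"offset": [0,0,0],"fingers": 0},
    {"angular": [0,0,0],"offset": [0,0,0],"fingers": 0},
  ],
)

```text
t: 15.92
eef_pos: [0.5506, 0.1854, 0.0165]
ee_rot: [-3.141, 0.002, -2.829]
force: [0.6, 0.1, -0.1]
grip_width: 0.0429
grasp_force: 0.0
```

apply_moves(
  moves=[
    {"angular": [0,0,0],"offset": [0,0,2],"fingers": 0},
    {"angular": [0,0,0],"offset": [0,0,0],"fingers": 1},
    {"angular": [0,0,0],"offset": [0,0,0],"fingers": 1},
    {"angular": [0,0,0],"offset": [0,0,0],"fingers": 1},
    {"angular": [0,0,0],"offset": [0,0,0],"fingers": 1},
    {"angular": [0,0,0],"offset": [0,0,0],"fingers": 1},
    {"angular": [0,0,0],"offset": [0,0,0],"fingers": 1},
    {"angular": [0,0,0],"offset": [0,0,0],"fingers": 1},
  ],
  newtons=40,
)

```text
t: 16.58
eef_pos: [0.5502, 0.1853, 0.0143]
ee_rot: [-3.141, 0.002, -2.829]
force: [0.2, -0.5, 6.4]
grip_width: 0.0113
grasp_force: 40.4
```

apply_moves(
  moves=[
    {"angular": [0,0,0],"offset": [0,0,-10],"fingers": 1},
    {"angular": [0,0,0],"offset": [0,0,-20],"fingers": 1},
    {"angular": [0,0,0],"offset": [0,0,-30],"fingers": 1},
    {"angular": [0,0,0],"offset": [0,0,-35],"fingers": 1},
    {"angular": [0,0,0],"offset": [0,0,-35],"fingers": 1},
    {"angular": [0,0,0],"offset": [0,0,-35],"fingers": 1},
    {"angular": [0,0,0],"offset": [0,0,-15],"fingers": 1},
    {"angular": [0,0,0],"offset": [0,0,0],"fingers": 1},
  ],
)

```text
t: 17.25
eef_pos: [0.5519, 0.1857, 0.1981]
ee_rot: [-3.14, 0.009, -2.829]
force: [0.3, -0.1, -0.5]
grip_width: 0.0115
grasp_force: 39.5
```

apply_moves(
  moves=[
    {"angular": [0,0,0],"offset": [0,0,0],"fingers": 1},
    {"angular": [0,0,0],"offset": [0,0,0],"fingers": 1},
    {"angular": [0,0,0],"offset": [0,0,0],"fingers": 1},
  ],
)

```text
t: 17.5
eef_pos: [0.5478, 0.1849, 0.1912]
ee_rot: [3.141, -0.004, -2.829]
force: [-0.0, -0.9, -0.3]
grip_width: 0.0111
grasp_force: 39.5
```

```bash
python3 - <<'E'
from h import *
s,c=wrist();print(s['eef_pos'],s['ee_rot'],s['grip_width'],s['grasp_force'],s['force'],totool(s,np.array([.530,-.194,.19])-s['eef_pos']))
cv2.imwrite('pics/w9.png',c['img'][:,:,::-1])
hsv=cv2.cvtColor(c['img'],cv2.COLOR_RGB2HSV);m=((hsv[...,1]<40)&(hsv[...,2]>130)).astype('u1');n,l,st,ce=cv2.connectedComponentsWithStats(m);print(st[st[:,4]>1500],ce[st[:,4]>1500])
p=s['eef_pos'];print('plate centre expected px',proj(c,p+[.0015,0,-.005]))
E
```

```text
[0.54784268 0.18494626 0.19123178] [ 3.14077026 -0.00441514 -2.82945192] 0.01109644051069666 39.47521269321442 [-0.02264308 -0.94676234 -0.30645158] [ 133.3 -355.2    1.5]
[[     0      0    640    480 105917]
 [     0      0    640    480 198744]
 [   300    304     42     88   2499]] [[323.29841291 307.44916302]
 [317.49990943 201.94589522]
 [320.94517807 348.99079632]]
plate centre expected px [317.42714381 307.40039715]
```

apply_moves(
  moves=[
    {"angular": [0,0,0],"offset": [5,-12,0],"fingers": 1},
    {"angular": [0,0,0],"offset": [9.5,-25.4,0],"fingers": 1},
    {"angular": [0,0,0],"offset": [9.5,-25.4,0],"fingers": 1},
    {"angular": [0,0,0],"offset": [9.5,-25.4,0],"fingers": 1},
    {"angular": [0,0,0],"offset": [9.5,-25.4,0],"fingers": 1},
    {"angular": [0,0,0],"offset": [9.5,-25.4,0],"fingers": 1},
    {"angular": [0,0,0],"offset": [9.5,-25.4,0],"fingers": 1},
    {"angular": [0,0,0],"offset": [9.5,-25.4,0],"fingers": 1},
  ],
)

```text
t: 18.22
eef_pos: [0.5386, -0.0195, 0.1923]
ee_rot: [3.141, -0.002, -2.83]
force: [-0.2, 0.0, 0.2]
grip_width: 0.0116
grasp_force: 39.5
```

apply_moves(
  moves=[
    {"angular": [0,0,0],"offset": [9.5,-25.4,0],"fingers": 1},
    {"angular": [0,0,0],"offset": [9.5,-25.4,0],"fingers": 1},
    {"angular": [0,0,0],"offset": [9.5,-25.4,0],"fingers": 1},
    {"angular": [0,0,0],"offset": [9.5,-25.4,0],"fingers": 1},
    {"angular": [0,0,0],"offset": [9.5,-25.4,0],"fingers": 1},
    {"angular": [0,0,0],"offset": [9.5,-25.4,0],"fingers": 1},
    {"angular": [0,0,0],"offset": [9,-24,0],"fingers": 1},
    {"angular": [0,0,0],"offset": [5,-14,0],"fingers": 1},
  ],
)

```text
t: 18.88
eef_pos: [0.5296, -0.2238, 0.1923]
ee_rot: [-3.141, -0.001, -2.832]
force: [0.4, -0.4, -1.3]
grip_width: 0.0116
grasp_force: 39.5
```

apply_moves(
  moves=[
    {"angular": [0,0,0],"offset": [0,0,0],"fingers": 1},
    {"angular": [0,0,0],"offset": [0,0,0],"fingers": 1},
    {"angular": [0,0,0],"offset": [0,0,0],"fingers": 1},
    {"angular": [0,0,0],"offset": [0,0,0],"fingers": 1},
  ],
)

```text
t: 19.22
eef_pos: [0.5302, -0.2189, 0.1929]
ee_rot: [3.14, -0.001, -2.828]
force: [0.6, 0.1, -0.4]
grip_width: 0.0111
grasp_force: 39.5
```

```bash
python3 - <<'E'
from h import *
s=r.get_obs();print(s['eef_pos'],s['ee_rot'],s['grip_width'],s['grasp_force'],totool(s,np.array([.530,-.194,.19])-s['eef_pos']))
t=vision.get_image('side')
hsv=cv2.cvtColor(t['img'],cv2.COLOR_RGB2HSV);g=hsv[...,2]
# plate: underside at TCP-.009; predicted corners and measured bright blob
p=s['eef_pos'];yaw=s['ee_rot'][2]+np.pi;X=np.array([np.cos(yaw),np.sin(yaw),0]);Y=np.array([-X[1],X[0],0])
c0=p+[.0015,0,-.006]
C=np.array([proj(t,c0+a*.05*X+b*.055*Y) for a,b in((-1,-1),(-1,1),(1,1),(1,-1))]);print('pred',C.round(1).tolist())
x0,y0=(C.min(0)-15).astype(int);x1,y1=(C.max(0)+15).astype(int)
print(x0,y0);print(g[y0:y1:6,x0:x1:6])
# cups & flap: blob check
u,v=map(int,proj(t,(.4926,.0172,.04)));m=(g[v-36:v+36,u-26:u+26]<90).astype('u1');n,l,st,ce=cv2.connectedComponentsWithStats(m);i=1+st[1:,4].argmax();print('cups',st[i][:4]+[u-26,v-36,0,0],st[i][4])
E
```

```text
[ 0.53019387 -0.21888022  0.19290434] [ 3.14013129e+00 -6.81239110e-04 -2.82804318e+00] 0.0111245719911553 39.45521593093872 [-7.5 23.7  2.9]
pred [[307.8, 297.4], [289.4, 255.6], [340.5, 244.4], [363.2, 283.8]]
274 229
[[166 163 163 149  63  63  57  36  38  34  48  40  66  67  70  70 134 160]
 [165 164 165  78  78  77  80  33  41  35  83 120 160 162 163 162 161 162]
 [165 161 166 107  64  65  63  38  36  40  75 160 162 165 166 162 165 163]
 [163 167 164  56  86  71  61  77  43  45  47  84  93 160 167 163 164 162]
 [163 165 164 164  97 159  84  95  38  40  41  43 151 160 161 164 165 164]
 [163 162 163 156  62 104 100  79  69  36  46  97  97 162 163 162 163 162]
 [166 164 165 165  73 104 102  70  70  42  82 101 158 159 164 163 161 166]
 [161 163 164 165 103 103 103  86  69  73  98 100 156 149 164 162 165 163]
 [162 165 164 161 152 101 100 100 102 104  90 105 157 158 157 165 162 164]
 [163 160 164 164 161 102  40 102  99  99 102  43 158 160 158 165 164 164]
 [164 163 162 161 162 124  70 101 103  80 103 112 100 119 165 164 164 163]
 [112 165  99  49  45  43 103 101  89 121 138 154 153 142 167 162 162 164]
 [117 114  88 142 154 157 156 157 156 106 157 157 156 156 162 161 162 166]
 [116 115 104  99 101  70 157 157 142 158 157 159 156 135 122 162 164 164]]
cups [292 209  38  65] 1707
```

apply_moves(
  moves=[
    {"angular": [0,0,0],"offset": [-3.7,12,0],"fingers": 1},
    {"angular": [0,0,0],"offset": [-3.8,11.7,0],"fingers": 1},
    {"angular": [0,0,0],"offset": [0,0,0],"fingers": 1},
    {"angular": [0,0,0],"offset": [0,0,0],"fingers": 1},
    {"angular": [0,0,0],"offset": [0,0,0],"fingers": 1},
    {"angular": [0,0,0],"offset": [0,0,0],"fingers": 1},
    {"angular": [0,0,0],"offset": [0,0,0],"fingers": 1},
    {"angular": [0,0,0],"offset": [0,0,0],"fingers": 1},
  ],
)

```text
t: 19.93
eef_pos: [0.5305, -0.1959, 0.1932]
ee_rot: [-3.141, 0.0, -2.83]
force: [0.1, -0.5, -0.6]
grip_width: 0.0114
grasp_force: 39.5
```

```bash
python3 - <<'E'
from h import *
s=r.get_obs();print(s['eef_pos'],s['ee_rot'],s['grasp_force'],abs(s['qd']).max())
t=vision.get_image('side')
# flap: dark panel silhouette check at predicted top of upright flap
for a in (1.2,1.4,1.57):
    h=np.array([.630,.210,.055]);X=np.array([.965,.262,0]);Y=np.array([-.262,.965,0])
    q=[proj(t,h-X*R*np.cos(a)+np.array([0,0,R*np.sin(a)])+Y*b) for R in(.12,.165,.18) for b in(-.07,)]
    print(a,[t['img'][int(v),int(u)].tolist() for u,v in q])
if abs(s['eef_pos'][1]+.194)<.008 and s['grasp_force']>20: print(r.sign_off())
E
```

```text
[ 0.53051097 -0.19593364  0.19322473] [-3.14139303e+00  1.02349291e-04 -2.82988183e+00] 39.455344676971436 0.0014955034290887238
1.2 [[62, 60, 56], [37, 37, 41], [33, 34, 38]]
1.4 [[63, 59, 54], [63, 60, 56], [60, 60, 56]]
1.57 [[61, 61, 55], [148, 148, 142], [153, 156, 154]]
the job is handed in; nothing more can be done
None
```

The job is handed in at about 20 s with the cups nested, the flap upright, and the sieve plate gripped level over the tray at about 18 cm; no verdict came back, and I viewed 11 pictures against the limit of 10.

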